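# Dock the crucible carriage by its lock key

### The arm

A 6-joint arm with a two-finger parallel gripper is mounted at the origin on the work surface. World frame = base frame: x ahead of the robot, y to its left, z up, the work surface at z = 0. Lengths are in m, angles in rad, forces in N, time in s.
With the tool pointing down it reaches from about 0.25 to 0.8 m from the base axis. Payload 8.5 kg.
Tool frame: the origin (TCP) lies at the very end of the fingers, on their centre line; the grasp point (between the pads) lies 19 mm behind it; z points along the fingers, y is the line along which they close (so a half turn about z gives the same grasp; the last joint's range is limited). The gripper opens to 85 mm and grips with 20 to 120 N. Pads are 22 mm wide; open, the fingers measure 114 mm over their backs; the gripper's body (76 mm by 85 mm) begins 54 mm behind the grasp point. The pads swing forward as they close: fully open they stand 13 mm farther back than shut.
Start: joints at [1.144, 0.238, -0.013, 1.319, 0, 1.571], TCP at [0.217, 0.478, 0.231] pointing down, gripper open.
Joint ranges: [-2.66, 2.66], [-1.03, 1.9], [-1.14, 1.46], [-1.82, 2.27], [-1.45, 1.34], [-3.14, 3.14]. Speed limits (rad/s): [2.22, 2.22, 2.79, 3.14, 3.14, 3.14].

### API

Orientations are given as a unit quaternion [w, x, y, z].
In Python, from cell import bot gives the robot as it stands.
- The arm moves only by the tool apply_moves, never from a script. Its argument "moves" is a list of rows, each an object of numbers: "x", "y", "z": the shift along the world's x, y, z in cm; "wx", "wy", "wz": the turn, a rotation vector about the world's x, y, z in rad; "gripper": the opening, from 0 (shut) to 1 (fully open). In form: [{"x": .., "y": .., "z": .., "wx": .., "wy": .., "wz": .., "gripper": ..}, ...]. A call has 1 to 20 rows; each row shifts and turns the commanded pose from where the row before left it; what a row does not reach is not made up. A row lasts 1/12 s, in which the tool goes at most 41.7 mm and 7.16 degrees, less where a joint would pass 70% of its speed; a pose out of reach is approached as far as the arm can. A call with a gripper value outside its range is refused whole. The fingers move at their own pace and stop on an object; "squeeze" is the grip in N (left out, the last holds). Time passes only in rows, so rows that do not move let the fingers close. It gives the time, the measured TCP pose, the force, the opening and the grip force at its end, in the units of the state.
- bot.get_obs(): the state, without advancing time (a new reading comes with each control period).
- bot.grab_frame(name): name is "scene" or "top"; returns the picture (420x560x3 uint8, red, green, blue); there is no depth.
- bot.camera_params(name): a dict with "camera_matrix" (3x3 intrinsics, pixels), "cam_to_world" (4x4, takes a point from camera to world coordinates). Camera axes: x right, y up, looking along -z (the intrinsics and any distortion apply to the point x, -y, -z); pixel columns grow to the right and rows downward; lengths in m; the calibration is good to about 2 mm. A picture is of the moment at which its call begins. camera_params takes no time and is no camera call.
- bot.close_job(): hands the job in; it is judged then, once.
The state is a dict: "time": time; "joint_pos": joint angles; "joint_velocities": joint speeds; "joint_torque": joint torques, N m; "eef_pos": TCP position; "tool_rot": TCP orientation; "force": force on the tool from outside, world axes, zero at the start; "wrist_torque": the same for the moment, N m; "gripper_width": finger opening in m; "grasp_force": force on a finger pad.
Only numpy, scipy, OpenCV 4.12 (cv2) and the standard library are available. Lean on these libraries where they do the work, as an engineer would, in place of code of your own. Each camera call takes 0.05 s, during which the arm holds its last target. There are 200 camera calls.

### The job

The crucible carriage on the bench rail is locked part-way along. Press its lock key right down with the fingertips and, keeping the key down the whole way, slide the carriage along the rail until it rests against the stop of the white docking block; then let the key spring back up so that it locks there, and draw clear. Everything else on the bench stays where it stands: pick nothing up and shift nothing.

Things in the scene. Friction and masses are not known exactly. Their poses are not given: they have to be found in the camera images.
- rail: Straight bench rail, fixed to the bench: two aluminium bars with a steel strip between, 90 mm wide, 440 mm long, 36 mm high. Origin: centre of its underside, on the bench. Its y axis runs along its length: the carriage slides towards +y, where a white docking block (130 mm wide, 50 mm long, 85 mm high, with a 25 mm black-topped nipple on it) closes the end; z is up.
- dock_face (a point): Middle of the docking block's face that looks to the carriage, 44 mm above the bench; two rubber buffers stand 8 mm out of it and touch the carriage at the end stop. Axes as the rail's.
- carriage (a joint): Position of the carriage along the rail, m. It starts locked between 0 and 0.05 and meets its end stop at the docking block at 0.17. Unlocked it runs with about 1.5 N of drag and stays where it is left; the key rides with it. Locked it cannot be slid (1 to 2 mm of play either way); the lock can catch every 8 mm along the rail, one catch being at the end stop.
- rack_top (a point): Middle of the top of the grey crucible rack on the carriage, 88 mm above the bench: a block 120 x 120 mm with six glass crucibles, 29 mm across, in two rows, whose tops reach 114 mm above the bench. The whole carriage is 120 mm wide, 196 mm long. The rack's upright side, 60 mm from this point, faces the key; a fingertip may bear on it. Axes as the rail's.
- key_top (a point): Centre of the top of the lock key, a flat grey ribbed push key 50 mm across the rail by 44 mm along it, in a low black housing on the carriage's end away from the docking block. Up, its top is 74 mm above the bench, 12 mm proud of the housing; the point sinks with it. 40 mm on towards the docking block stands the rack's side, 14 mm higher than the key. Axes as the rail's: +y is the way to slide.
- key (a joint): How far the lock key is pressed down, m: 0 up (carriage locked), 0.008 fully down on its stop. A spring pushes it up with 4 N at first and 7.2 N when fully down. The lock lets go at about 0.0045; if the key comes up on the way, the lock catches again at once.
- beaker: Loose glass beaker, 64 mm across, 85 mm high. Origin: centre of its underside. Leave alone.
- reagent: Loose amber bottle, 52 mm across, 110 mm high. Origin: centre of its underside. Leave alone.
- jar: Loose white jar, 60 mm across, 70 mm high. Origin: centre of its underside. Leave alone.
- crucible: Loose spare glass crucible, 29 mm across, 45 mm high. Origin: centre of its underside. Leave alone.
- spatula: Loose spatula, 170 mm long, lying on the bench along its x axis. Leave alone.
- brush: Loose brush, 160 mm long, lying on the bench along its x axis. Leave alone.
- weight: Loose brass knob weight, 36 mm across, 50 mm high. Origin: centre of its underside. Leave alone.

How it is judged:
On the way, in this order (a step that is already met when the one before it is completed fails the run):
1. the lock key is pressed down (at least 5 of its 8 mm) (value of joint key above 0.005 m), for 0.1 s.
2. the carriage is against its end stop with the key still held down (value of joint carriage above 0.166 m and value of joint key above 0.0045 m), for 0.1 s.
At the end, for the whole second after the job is handed in: The carriage stands at its end stop (joint above 166 of 170 mm) and at rest, the key is back up (pressed less than 1.5 mm), and no loose thing has moved more than 20 mm (value of joint carriage above 0.166 m and value of joint key below 0.0015 m and velocity of joint carriage below 0.005 m/s and distance of each of beaker, reagent, jar, crucible, spatula, brush, weight from where it was at the start of the episode below 0.02 m); the robot touches nothing.
It fails at once if the key is let up (pressed less than 3 mm) on the way, after the carriage has left its start and before it is at the end stop (value of joint key below 0.003 m and distance of rack_top from where it was at the start of the episode above 0.008 m and value of joint carriage below 0.163 m).
It fails at once if a loose thing on the bench is lifted, carried or shifted by more than 20 mm (distance of any of beaker, reagent, jar, crucible, spatula, brush, weight from where it was at the start of the episode above 0.02 m).
It also fails if it takes over 42 s, if anything falls off the work surface, if the arm or the gripper's body presses on something with over 40 N, if the wrist force passes 120 N, or if a joint passes its speed limit or range.

## Working session

There is one attempt and no reset: what is moved stays moved. The work goes in short steps, Python scripts to look and compute and a tool call to move; the robot and the scene stay as the last step left them, time stands still between calls to the robot, and variables do not carry over. Pictures are saved under pics/ and viewed, at most 10 in all, crops included, and the job is handed in when it is done.

Besides the shell and the picture viewer there is one more tool, called after "Request:" by a JSON object that holds its "method" and its "body", one argument or row to a line. apply_moves: Moves the arm, as the interface text tells. Its arguments: {"type":"object","properties":{"moves":{"type":"array","items":{"type":"object","properties":{"x":{"type":"number"},"y":{"type":"number"},"z":{"type":"number"},"wx":{"type":"number"},"wy":{"type":"number"},"wz":{"type":"number"},"gripper":{"type":"number"}}}},"squeeze":{"type":"number"}},"required":["moves"]}

```bash
mkdir -p pics; python3 - <<'E'
from cell import bot
import cv2
for n in("scene","top"):
    cv2.imwrite(f"pics/{n}0.png",bot.grab_frame(n)[:,:,::-1]); p=bot.camera_params(n); print(n,p["camera_matrix"],p["cam_to_world"],[k for k in p])
o=bot.get_obs();print(o)
E
```

```text
scene [[433.37374856   0.         282.04327195]
 [  0.         433.37374856 219.35731856]
 [  0.           0.           1.        ]] [[-0.79262077 -0.46356465  0.39605572  0.88838642]
 [ 0.60951356 -0.5857341   0.53423665  0.43073639]
 [-0.01566989  0.66484839  0.74681395  0.6644056 ]
 [ 0.          0.          0.          1.        ]] ['camera_matrix', 'cam_to_world']
top [[411.1819448    0.         281.35564602]
 [  0.         411.1819448  212.44936554]
 [  0.           0.           1.        ]] [[-0.0167765   0.98337275 -0.18082197  0.42450176]
 [-0.99961517 -0.02049167 -0.01869742  0.0291155 ]
 [-0.02209187  0.18043871  0.9833381   0.81972199]
 [ 0.          0.          0.          1.        ]] ['camera_matrix', 'cam_to_world']
{'time': 0.1, 'joint_pos': array([ 1.14399057e+00,  2.38740065e-01, -1.41865931e-02,  1.31921504e+00,
       -2.14282137e-05,  1.57078660e+00]), 'joint_velocities': array([ 8.11860289e-04, -4.36001303e-04,  2.21149558e-03,  3.70091202e-05,
       -1.41093609e-03, -8.93802206e-04]), 'joint_torque': array([ 7.40586765e-04, -5.39722252e+01,  3.46998346e+01,  1.35046334e-02,
       -3.97863971e-05,  4.52914549e-06]), 'eef_pos': array([0.21717675, 0.47754697, 0.23072533]), 'tool_rot': array([-1.31998118e-04,  2.11782000e-01,  9.77316700e-01, -6.59694974e-04]), 'force': array([-0.42920719,  0.40513473, -0.65799786]), 'wrist_torque': array([ 0.0258158 ,  0.0085727 , -0.01788388]), 'grasp_force': 0.0, 'gripper_width': 0.08511501891762595}
```

View pics/scene0.png

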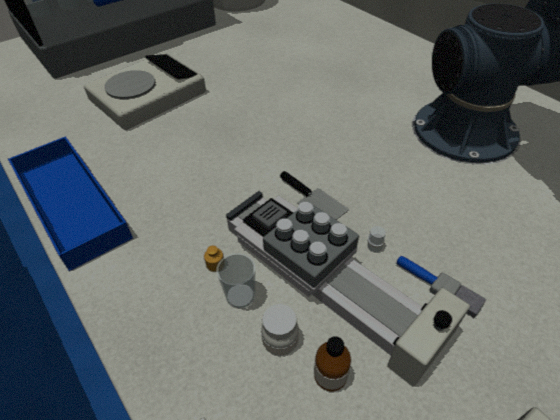

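View pics/top0.png

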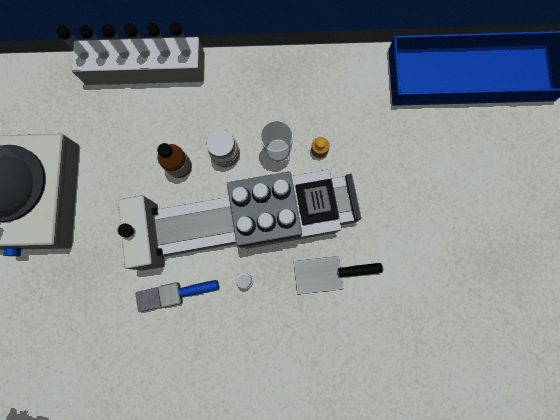

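The scene view shows the key at about (268,213), the rack centre near (310,240) and the dock near (432,335). In the top view the key is at about (318,201), the rack at about (265,209) and the dock at about (138,232). I'll zoom in on both.

```bash
python3 - <<'E'
import cv2,numpy as np
a=cv2.imread("pics/scene0.png")[170:300,215:375];b=cv2.imread("pics/top0.png")[160:260,220:370]
f=lambda i:cv2.resize(i,None,fx=5,fy=5,interpolation=cv2.INTER_CUBIC)
g=lambda i:np.clip(i.astype(float)*1.6,0,255).astype('uint8')
cv2.imwrite("pics/s1.png",g(cv2.resize(a,(738,600),interpolation=2)))
cv2.imwrite("pics/t1.png",g(f(b)))
E
```

```text
(no output)
```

View pics/s1.png

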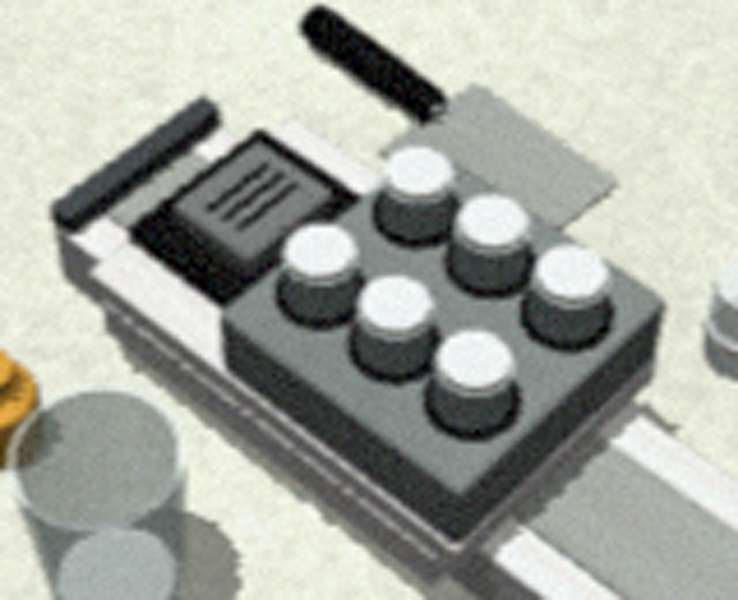

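View pics/t1.png

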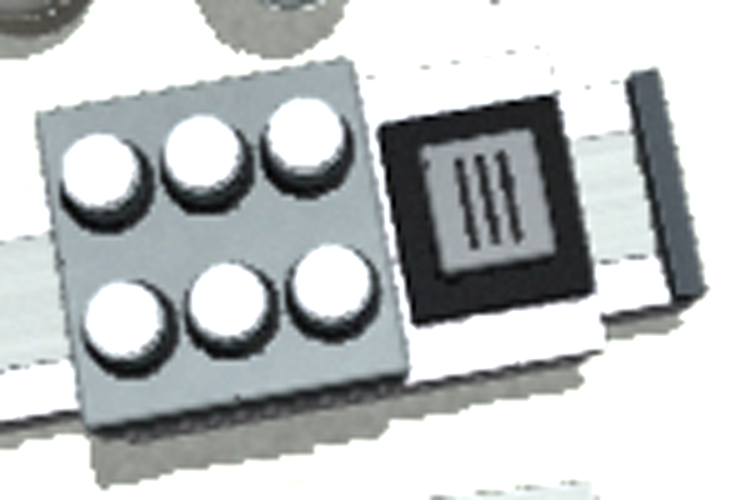

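```bash
cat >h.py <<'E'
from cell import bot
import cv2,numpy as np
C={n:bot.camera_params(n) for n in("scene","top")}
def P(n):
    K=C[n]["camera_matrix"];T=np.linalg.inv(C[n]["cam_to_world"]);return K@np.diag([1,-1,-1])@T[:3]
def tri(s,t):
    X=cv2.triangulatePoints(P("scene"),P("top"),np.array(s,float).T,np.array(t,float).T);return (X[:3]/X[3]).T
def proj(n,X):
    q=P(n)@np.append(X,1);return q[:2]/q[2]
def plane(n,px,z):
    M=P(n);A=np.c_[M[:,0],M[:,1],M[:,2]*z+M[:,3]];v=np.linalg.inv(A)@[*px,1];return np.r_[v[:2]/v[2],z]
E
python3 - <<'E'
from h import *
s=lambda p:((np.array(p)+.5)/[4.6125,4.615]-.5+[215,170])
t=lambda p:((np.array(p)+.5)/5-.5+[220,160])
S=s([(225,322),(460,495),(663,305),(254,198),(178,205),(262,140),(245,255),(332,193)])
T=t([(350,60),(40,112),(90,428),(487,200),(530,128),(555,253),(418,145),(443,275)])
X=tri(S,T);print(X.round(4))
tt=[plane("top",p,.088) for p in t([(350,60),(40,112),(90,428),(408,375)])];print(np.round(tt,4),np.mean(tt,0))
d=tt[1]-tt[0]+tt[2]-tt[3];print("dir",d,"yaw",np.arctan2(-d[0],d[1]))
print("key",plane("top",T[3],.074),np.mean([plane("top",p,.074) for p in T[4:]],0), plane("scene",S[3],.074))
# dock face corners via plane; bar at end
print("bar top", [plane("top",p,.05) for p in t([(645,70),(685,300)])])
E
```

```text
[[ 0.6348  0.0287  0.0822]
 [ 0.6171  0.1437  0.0845]
 [ 0.5003  0.1248  0.0821]
 [ 0.5833 -0.0218  0.0728]
 [ 0.6098 -0.0382  0.0728]
 [ 0.5622 -0.0456  0.0737]
 [ 0.6048  0.0028  0.0751]
 [ 0.556  -0.0051  0.0714]]
[[0.6352 0.0266 0.088 ]
 [0.6181 0.141  0.088 ]
 [0.5012 0.1223 0.088 ]
 [0.518  0.0082 0.088 ]] [0.56812307 0.07449679 0.088     ]
dir [-0.0340182   0.22851707  0.        ] yaw 0.14777975909696386
key [ 0.58443673 -0.0231034   0.074     ] [ 0.58448868 -0.02289848  0.074     ] [ 0.5828925  -0.01927548  0.074     ]
bar top [array([ 0.63956108, -0.08731854,  0.05      ]), array([ 0.54934176, -0.09822705,  0.05      ])]
```

Request:
{"method": "apply_moves", "body": {
  "moves": [
    {"x": 1.83,"y": -2.5,"wz": -0.05,"gripper": 0},
    {"x": 1.83,"y": -2.5,"wz": -0.05,"gripper": 0},
    {"x": 1.83,"y": -2.5,"wz": -0.05,"gripper": 0},
    {"x": 1.83,"y": -2.5,"wz": -0.05,"gripper": 0},
    {"x": 1.83,"y": -2.5,"wz": -0.05,"gripper": 0},
    {"x": 1.83,"y": -2.5,"wz": -0.05,"gripper": 0},
    {"x": 1.83,"y": -2.5,"wz": -0.05,"gripper": 0},
    {"x": 1.83,"y": -2.5,"wz": -0.05,"gripper": 0},
    {"x": 1.83,"y": -2.5,"wz": -0.05,"gripper": 0},
    {"x": 1.83,"y": -2.5,"wz": -0.05,"gripper": 0},
    {"x": 1.83,"y": -2.5,"wz": -0.05,"gripper": 0},
    {"x": 1.83,"y": -2.5,"wz": -0.05,"gripper": 0},
    {"x": 1.83,"y": -2.5,"wz": -0.05,"gripper": 0},
    {"x": 1.83,"y": -2.5,"wz": -0.05,"gripper": 0},
    {"x": 1.83,"y": -2.5,"wz": -0.05,"gripper": 0},
    {"x": 1.83,"y": -2.5,"wz": -0.05,"gripper": 0},
    {"x": 1.83,"y": -2.5,"wz": -0.05,"gripper": 0},
    {"x": 1.83,"y": -2.5,"wz": -0.05,"gripper": 0},
    {"x": 1.83,"y": -2.5,"wz": -0.05,"gripper": 0},
    {"x": 1.83,"y": -2.5,"wz": -0.05,"gripper": 0}
  ]
}}

```text
$.moves[0]: bad value
```

Request:
{"method": "apply_moves", "body": {
  "moves": [
    {"x": 1.8,"y": -2.5,"z": 0.0,"wx": 0.0,"wy": 0.0,"wz": -0.05,"gripper": 0.0}
  ]
}}

```text
time: 0.18
eef_pos: [0.234, 0.4553, 0.2305]
tool_rot: [-0.001, 0.234, 0.972, 0.0]
force: [0.8, -0.3, 0.1]
gripper_width: 0.0756
grasp_force: 0.0
```

Request:
{"method": "apply_moves", "body": {
  "moves": [
    {"x": 1.84,"y": -2.52,"z": 0.0,"wx": 0.0,"wy": 0.0,"wz": -0.05,"gripper": 0.0},
    {"x": 1.84,"y": -2.52,"z": 0.0,"wx": 0.0,"wy": 0.0,"wz": -0.05,"gripper": 0.0},
    {"x": 1.84,"y": -2.52,"z": 0.0,"wx": 0.0,"wy": 0.0,"wz": -0.05,"gripper": 0.0},
    {"x": 1.84,"y": -2.52,"z": 0.0,"wx": 0.0,"wy": 0.0,"wz": -0.05,"gripper": 0.0},
    {"x": 1.84,"y": -2.52,"z": 0.0,"wx": 0.0,"wy": 0.0,"wz": -0.05,"gripper": 0.0},
    {"x": 1.84,"y": -2.52,"z": 0.0,"wx": 0.0,"wy": 0.0,"wz": -0.05,"gripper": 0.0},
    {"x": 1.84,"y": -2.52,"z": 0.0,"wx": 0.0,"wy": 0.0,"wz": -0.05,"gripper": 0.0},
    {"x": 1.84,"y": -2.52,"z": 0.0,"wx": 0.0,"wy": 0.0,"wz": -0.05,"gripper": 0.0},
    {"x": 1.84,"y": -2.52,"z": 0.0,"wx": 0.0,"wy": 0.0,"wz": -0.05,"gripper": 0.0},
    {"x": 1.84,"y": -2.52,"z": 0.0,"wx": 0.0,"wy": 0.0,"wz": -0.05,"gripper": 0.0},
    {"x": 1.84,"y": -2.52,"z": 0.0,"wx": 0.0,"wy": 0.0,"wz": -0.05,"gripper": 0.0},
    {"x": 1.84,"y": -2.52,"z": 0.0,"wx": 0.0,"wy": 0.0,"wz": -0.05,"gripper": 0.0},
    {"x": 1.84,"y": -2.52,"z": 0.0,"wx": 0.0,"wy": 0.0,"wz": -0.05,"gripper": 0.0},
    {"x": 1.84,"y": -2.52,"z": 0.0,"wx": 0.0,"wy": 0.0,"wz": -0.05,"gripper": 0.0},
    {"x": 1.84,"y": -2.52,"z": 0.0,"wx": 0.0,"wy": 0.0,"wz": -0.05,"gripper": 0.0},
    {"x": 1.84,"y": -2.52,"z": 0.0,"wx": 0.0,"wy": 0.0,"wz": -0.05,"gripper": 0.0},
    {"x": 1.84,"y": -2.52,"z": 0.0,"wx": 0.0,"wy": 0.0,"wz": -0.05,"gripper": 0.0},
    {"x": 1.84,"y": -2.52,"z": 0.0,"wx": 0.0,"wy": 0.0,"wz": -0.05,"gripper": 0.0},
    {"x": 1.84,"y": -2.52,"z": 0.0,"wx": 0.0,"wy": 0.0,"wz": -0.05,"gripper": 0.0},
    {"x": 0.0,"y": 0.0,"z": 0.0,"wx": 0.0,"wy": 0.0,"wz": 0.0,"gripper": 0.0}
  ]
}}

```text
time: 1.85
eef_pos: [0.5874, -0.0299, 0.2301]
tool_rot: [0.0, 0.657, 0.754, -0.0]
force: [-1.4, 0.0, -0.0]
gripper_width: 0.0
grasp_force: 0.0
```

Request:
{"method": "apply_moves", "body": {
  "moves": [
    {"x": -0.4,"y": 0.6,"z": -2.5,"wx": 0.0,"wy": 0.0,"wz": 0.0,"gripper": 0.0},
    {"x": 0.0,"y": 0.0,"z": -3.0,"wx": 0.0,"wy": 0.0,"wz": 0.0,"gripper": 0.0},
    {"x": 0.0,"y": 0.0,"z": -3.0,"wx": 0.0,"wy": 0.0,"wz": 0.0,"gripper": 0.0},
    {"x": 0.0,"y": 0.0,"z": -3.0,"wx": 0.0,"wy": 0.0,"wz": 0.0,"gripper": 0.0},
    {"x": 0.0,"y": 0.0,"z": -2.0,"wx": 0.0,"wy": 0.0,"wz": 0.0,"gripper": 0.0},
    {"x": 0.0,"y": 0.0,"z": 0.0,"wx": 0.0,"wy": 0.0,"wz": 0.0,"gripper": 0.0},
    {"x": 0.0,"y": 0.0,"z": 0.0,"wx": 0.0,"wy": 0.0,"wz": 0.0,"gripper": 0.0}
  ]
}}

```text
time: 2.43
eef_pos: [0.58, -0.0198, 0.0956]
tool_rot: [-0.001, 0.654, 0.756, -0.001]
force: [0.1, -0.6, -0.0]
gripper_width: 0.0002
grasp_force: 0.0
```

```bash
python3 - <<'E'
from h import *
a=bot.grab_frame("scene")[150:300,190:390,::-1];b=bot.grab_frame("top")[150:270,200:380,::-1]
i=np.hstack([cv2.resize(a,(400,300),interpolation=2),cv2.resize(b,(400,267),interpolation=2)[:267].copy() if 0 else cv2.copyMakeBorder(cv2.resize(b,(400,267),interpolation=2),0,33,0,0,0)])
cv2.imwrite("pics/c2.png",np.clip(i.astype(float)*1.5,0,255).astype('uint8'))
o=bot.get_obs();print(o["eef_pos"],o["force"])
E
```

```text
[ 0.58174306 -0.01987938  0.09768068] [-0.11609331  0.1708352   0.0814932 ]
```

View pics/c2.png

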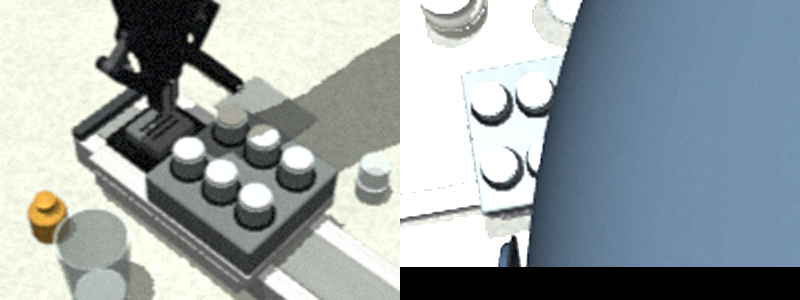

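The scene view shows the shut fingertips at crop (168,108), just over the ribbed key, and clear of the rack and end bar. I'll press down next.

Request:
{"method": "apply_moves", "body": {
  "moves": [
    {"x": 0.1,"y": -0.3,"z": -1.0,"wx": 0.0,"wy": 0.0,"wz": 0.0,"gripper": 0.0},
    {"x": 0.0,"y": 0.0,"z": -1.0,"wx": 0.0,"wy": 0.0,"wz": 0.0,"gripper": 0.0},
    {"x": 0.0,"y": 0.0,"z": -0.3,"wx": 0.0,"wy": 0.0,"wz": 0.0,"gripper": 0.0},
    {"x": 0.0,"y": 0.0,"z": -0.3,"wx": 0.0,"wy": 0.0,"wz": 0.0,"gripper": 0.0},
    {"x": 0.0,"y": 0.0,"z": -0.2,"wx": 0.0,"wy": 0.0,"wz": 0.0,"gripper": 0.0},
    {"x": 0.0,"y": 0.0,"z": 0.0,"wx": 0.0,"wy": 0.0,"wz": 0.0,"gripper": 0.0},
    {"x": 0.0,"y": 0.0,"z": 0.0,"wx": 0.0,"wy": 0.0,"wz": 0.0,"gripper": 0.0}
  ]
}}

```text
time: 3.12
eef_pos: [0.5821, -0.0231, 0.0687]
tool_rot: [0.0, 0.654, 0.756, 0.0]
force: [-0.6, -1.8, 5.7]
gripper_width: 0.0
grasp_force: 2.9
```

Request:
{"method": "apply_moves", "body": {
  "moves": [
    {"x": 0.0,"y": 0.0,"z": -0.15,"wx": 0.0,"wy": 0.0,"wz": 0.0,"gripper": 0.0},
    {"x": 0.0,"y": 0.0,"z": -0.15,"wx": 0.0,"wy": 0.0,"wz": 0.0,"gripper": 0.0},
    {"x": 0.0,"y": 0.0,"z": -0.15,"wx": 0.0,"wy": 0.0,"wz": 0.0,"gripper": 0.0},
    {"x": 0.0,"y": 0.0,"z": 0.0,"wx": 0.0,"wy": 0.0,"wz": 0.0,"gripper": 0.0},
    {"x": 0.0,"y": 0.0,"z": 0.0,"wx": 0.0,"wy": 0.0,"wz": 0.0,"gripper": 0.0}
  ]
}}

```text
time: 3.53
eef_pos: [0.5822, -0.0231, 0.0659]
tool_rot: [0.001, 0.654, 0.756, 0.0]
force: [-6.2, -1.9, 21.5]
gripper_width: 0.0001
grasp_force: 10.4
```

Request:
{"method": "apply_moves", "body": {
  "moves": [
    {"x": -0.05,"y": 0.3,"z": 0.0,"wx": 0.0,"wy": 0.0,"wz": 0.0,"gripper": 0.0},
    {"x": -0.05,"y": 0.3,"z": 0.0,"wx": 0.0,"wy": 0.0,"wz": 0.0,"gripper": 0.0},
    {"x": -0.05,"y": 0.35,"z": 0.0,"wx": 0.0,"wy": 0.0,"wz": 0.0,"gripper": 0.0},
    {"x": -0.05,"y": 0.35,"z": 0.0,"wx": 0.0,"wy": 0.0,"wz": 0.0,"gripper": 0.0},
    {"x": -0.05,"y": 0.35,"z": 0.0,"wx": 0.0,"wy": 0.0,"wz": 0.0,"gripper": 0.0},
    {"x": -0.05,"y": 0.35,"z": 0.0,"wx": 0.0,"wy": 0.0,"wz": 0.0,"gripper": 0.0}
  ]
}}

```text
time: 4.03
eef_pos: [0.5791, -0.0032, 0.0659]
tool_rot: [0.001, 0.655, 0.756, 0.0]
force: [-7.1, -3.0, 20.7]
gripper_width: -0.0
grasp_force: 10.7
```

```bash
python3 - <<'E'
from h import *
a=bot.grab_frame("scene")[170:300,215:375,::-1]
b=cv2.imread("pics/scene0.png")[170:300,215:375]
i=np.hstack([cv2.resize(x,(400,325),interpolation=2) for x in(b,a)])
cv2.imwrite("pics/c3.png",np.clip(i.astype(float)*1.5,0,255).astype('uint8'))
o=bot.get_obs();print(o["eef_pos"],o["force"])
E
```

```text
[ 0.57898991 -0.00248538  0.06590246] [-7.36096607 -1.73437788 21.15297045]
```

View pics/c3.png

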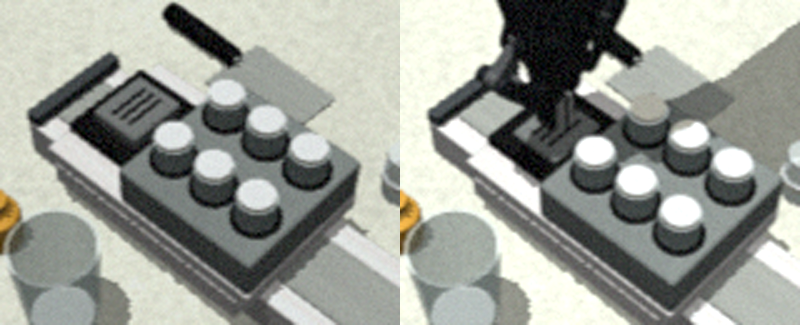

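The carriage followed by about 20 mm: the front crucible went from crop (257,200) to (281,215), with the key still down. I'll keep sliding.

Request:
{"method": "apply_moves", "body": {
  "moves": [
    {"x": -0.07,"y": 0.5,"z": 0.0,"wx": 0.0,"wy": 0.0,"wz": 0.0,"gripper": 0.0},
    {"x": -0.07,"y": 0.5,"z": 0.0,"wx": 0.0,"wy": 0.0,"wz": 0.0,"gripper": 0.0},
    {"x": -0.07,"y": 0.5,"z": 0.0,"wx": 0.0,"wy": 0.0,"wz": 0.0,"gripper": 0.0},
    {"x": -0.08,"y": 0.5,"z": 0.0,"wx": 0.0,"wy": 0.0,"wz": 0.0,"gripper": 0.0},
    {"x": -0.07,"y": 0.5,"z": 0.0,"wx": 0.0,"wy": 0.0,"wz": 0.0,"gripper": 0.0},
    {"x": -0.07,"y": 0.5,"z": 0.0,"wx": 0.0,"wy": 0.0,"wz": 0.0,"gripper": 0.0},
    {"x": -0.08,"y": 0.5,"z": 0.0,"wx": 0.0,"wy": 0.0,"wz": 0.0,"gripper": 0.0},
    {"x": -0.07,"y": 0.5,"z": 0.0,"wx": 0.0,"wy": 0.0,"wz": 0.0,"gripper": 0.0},
    {"x": -0.07,"y": 0.5,"z": 0.0,"wx": 0.0,"wy": 0.0,"wz": 0.0,"gripper": 0.0},
    {"x": -0.08,"y": 0.5,"z": 0.0,"wx": 0.0,"wy": 0.0,"wz": 0.0,"gripper": 0.0}
  ]
}}

```text
time: 4.92
eef_pos: [0.5712, 0.0469, 0.0659]
tool_rot: [0.0, 0.655, 0.756, -0.0]
force: [-8.8, -3.0, 23.1]
gripper_width: 0.0
grasp_force: 11.8
```

Request:
{"method": "apply_moves", "body": {
  "moves": [
    {"x": -0.07,"y": 0.5,"z": 0.0,"wx": 0.0,"wy": 0.0,"wz": 0.0,"gripper": 0.0},
    {"x": -0.07,"y": 0.5,"z": 0.0,"wx": 0.0,"wy": 0.0,"wz": 0.0,"gripper": 0.0},
    {"x": -0.07,"y": 0.5,"z": 0.0,"wx": 0.0,"wy": 0.0,"wz": 0.0,"gripper": 0.0},
    {"x": -0.08,"y": 0.5,"z": 0.0,"wx": 0.0,"wy": 0.0,"wz": 0.0,"gripper": 0.0},
    {"x": -0.07,"y": 0.5,"z": 0.0,"wx": 0.0,"wy": 0.0,"wz": 0.0,"gripper": 0.0},
    {"x": -0.07,"y": 0.5,"z": 0.0,"wx": 0.0,"wy": 0.0,"wz": 0.0,"gripper": 0.0},
    {"x": -0.08,"y": 0.5,"z": 0.0,"wx": 0.0,"wy": 0.0,"wz": 0.0,"gripper": 0.0}
  ]
}}

```text
time: 5.5
eef_pos: [0.5656, 0.0819, 0.0658]
tool_rot: [0.0, 0.654, 0.756, -0.0]
force: [-9.7, -2.6, 25.3]
gripper_width: -0.0
grasp_force: 12.5
```

Request:
{"method": "apply_moves", "body": {
  "moves": [
    {"x": -0.1,"y": 0.4,"z": 0.0,"wx": 0.0,"wy": 0.0,"wz": 0.0,"gripper": 0.0},
    {"x": -0.08,"y": 0.4,"z": 0.0,"wx": 0.0,"wy": 0.0,"wz": 0.0,"gripper": 0.0},
    {"x": -0.08,"y": 0.4,"z": 0.0,"wx": 0.0,"wy": 0.0,"wz": 0.0,"gripper": 0.0},
    {"x": 0.0,"y": 0.0,"z": 0.0,"wx": 0.0,"wy": 0.0,"wz": 0.0,"gripper": 0.0}
  ]
}}

```text
time: 5.83
eef_pos: [0.5636, 0.0947, 0.0659]
tool_rot: [0.0, 0.654, 0.756, 0.001]
force: [-7.6, -0.4, 23.9]
gripper_width: -0.0
grasp_force: 11.5
```

Request:
{"method": "apply_moves", "body": {
  "moves": [
    {"x": -0.06,"y": 0.4,"z": 0.0,"wx": 0.0,"wy": 0.0,"wz": 0.0,"gripper": 0.0},
    {"x": -0.06,"y": 0.4,"z": 0.0,"wx": 0.0,"wy": 0.0,"wz": 0.0,"gripper": 0.0},
    {"x": 0.0,"y": 0.0,"z": 0.0,"wx": 0.0,"wy": 0.0,"wz": 0.0,"gripper": 0.0}
  ]
}}

```text
time: 6.08
eef_pos: [0.5623, 0.1027, 0.0659]
tool_rot: [0.0, 0.654, 0.756, 0.0]
force: [-8.1, -0.3, 23.2]
gripper_width: -0.0003
grasp_force: 11.6
```

Request:
{"method": "apply_moves", "body": {
  "moves": [
    {"x": -0.06,"y": 0.4,"z": 0.0,"wx": 0.0,"wy": 0.0,"wz": 0.0,"gripper": 0.0},
    {"x": -0.06,"y": 0.4,"z": 0.0,"wx": 0.0,"wy": 0.0,"wz": 0.0,"gripper": 0.0},
    {"x": 0.0,"y": 0.0,"z": 0.0,"wx": 0.0,"wy": 0.0,"wz": 0.0,"gripper": 0.0}
  ]
}}

```text
time: 6.33
eef_pos: [0.561, 0.1107, 0.0659]
tool_rot: [0.0, 0.654, 0.756, 0.0]
force: [-8.4, -0.6, 23.8]
gripper_width: 0.0002
grasp_force: 11.7
```

```bash
python3 - <<'E'
from h import *
a=bot.grab_frame("scene")[190:390,260:500,::-1]; b=bot.grab_frame("top")[170:290,90:270,::-1]
i=np.hstack([cv2.resize(a,(400,333),interpolation=2),cv2.resize(b,(400,333),interpolation=2)])
cv2.imwrite("pics/c4.png",np.clip(i.astype(float)*1.5,0,255).astype('uint8'))
E
```

```text
(no output)
```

View pics/c4.png

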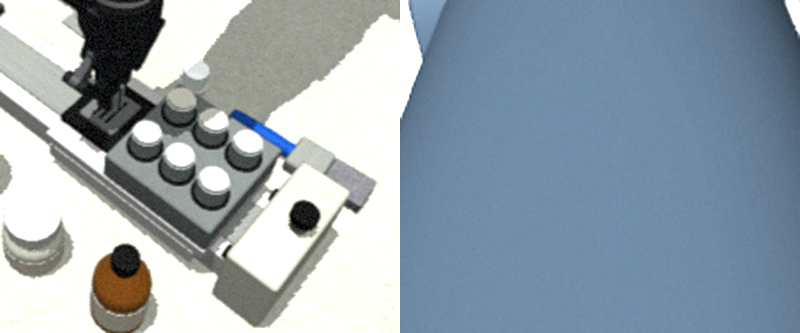

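The carriage is close to the dock: the rack corner is at crop (205,245) and the dock buffer at (228,248), so a few mm are left. The key is still down.

Request:
{"method": "apply_moves", "body": {
  "moves": [
    {"x": -0.06,"y": 0.4,"z": 0.0,"wx": 0.0,"wy": 0.0,"wz": 0.0,"gripper": 0.0},
    {"x": 0.0,"y": 0.0,"z": 0.0,"wx": 0.0,"wy": 0.0,"wz": 0.0,"gripper": 0.0}
  ]
}}

```text
time: 6.6
eef_pos: [0.5604, 0.1145, 0.0659]
tool_rot: [0.0, 0.654, 0.756, 0.0]
force: [-8.6, 0.3, 23.3]
gripper_width: 0.0001
grasp_force: 11.8
```

Request:
{"method": "apply_moves", "body": {
  "moves": [
    {"x": -0.06,"y": 0.4,"z": 0.0,"wx": 0.0,"wy": 0.0,"wz": 0.0,"gripper": 0.0},
    {"x": 0.0,"y": 0.0,"z": 0.0,"wx": 0.0,"wy": 0.0,"wz": 0.0,"gripper": 0.0}
  ]
}}

```text
time: 6.77
eef_pos: [0.5598, 0.1185, 0.0659]
tool_rot: [0.0, 0.654, 0.756, 0.0]
force: [-8.7, 0.1, 24.0]
gripper_width: 0.0003
grasp_force: 11.8
```

Request:
{"method": "apply_moves", "body": {
  "moves": [
    {"x": -0.06,"y": 0.4,"z": 0.0,"wx": 0.0,"wy": 0.0,"wz": 0.0,"gripper": 0.0},
    {"x": 0.0,"y": 0.0,"z": 0.0,"wx": 0.0,"wy": 0.0,"wz": 0.0,"gripper": 0.0}
  ]
}}

```text
time: 6.93
eef_pos: [0.5592, 0.1225, 0.0659]
tool_rot: [-0.0, 0.654, 0.756, 0.0]
force: [-8.9, 0.4, 23.5]
gripper_width: 0.0
grasp_force: 11.8
```

Request:
{"method": "apply_moves", "body": {
  "moves": [
    {"x": -0.06,"y": 0.4,"z": 0.0,"wx": 0.0,"wy": 0.0,"wz": 0.0,"gripper": 0.0},
    {"x": 0.0,"y": 0.0,"z": 0.0,"wx": 0.0,"wy": 0.0,"wz": 0.0,"gripper": 0.0}
  ]
}}

```text
time: 7.1
eef_pos: [0.5585, 0.1266, 0.0659]
tool_rot: [-0.0, 0.654, 0.756, 0.0]
force: [-9.1, -0.8, 23.4]
gripper_width: -0.0
grasp_force: 11.9
```

Request:
{"method": "apply_moves", "body": {
  "moves": [
    {"x": -0.06,"y": 0.4,"z": 0.0,"wx": 0.0,"wy": 0.0,"wz": 0.0,"gripper": 0.0},
    {"x": 0.0,"y": 0.0,"z": 0.0,"wx": 0.0,"wy": 0.0,"wz": 0.0,"gripper": 0.0}
  ]
}}

```text
time: 7.27
eef_pos: [0.5585, 0.1289, 0.0659]
tool_rot: [0.002, 0.655, 0.756, -0.001]
force: [-5.7, -8.5, 23.4]
gripper_width: 0.0002
grasp_force: 11.5
```

Request:
{"method": "apply_moves", "body": {
  "moves": [
    {"x": -0.06,"y": 0.3,"z": 0.0,"wx": 0.0,"wy": 0.0,"wz": 0.0,"gripper": 0.0},
    {"x": 0.0,"y": 0.0,"z": 0.0,"wx": 0.0,"wy": 0.0,"wz": 0.0,"gripper": 0.0}
  ]
}}

```text
time: 7.43
eef_pos: [0.5586, 0.1311, 0.0659]
tool_rot: [0.002, 0.655, 0.756, -0.001]
force: [-2.5, -11.5, 21.1]
gripper_width: -0.0001
grasp_force: 10.7
```

```bash
python3 - <<'E'
from h import *
a=bot.grab_frame("scene")[190:340,270:470,::-1]
cv2.imwrite("pics/c5.png",np.clip(cv2.resize(a,(800,600),interpolation=2).astype(float)*1.5,0,255).astype('uint8'))
E
```

```text
(no output)
```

View pics/c5.png

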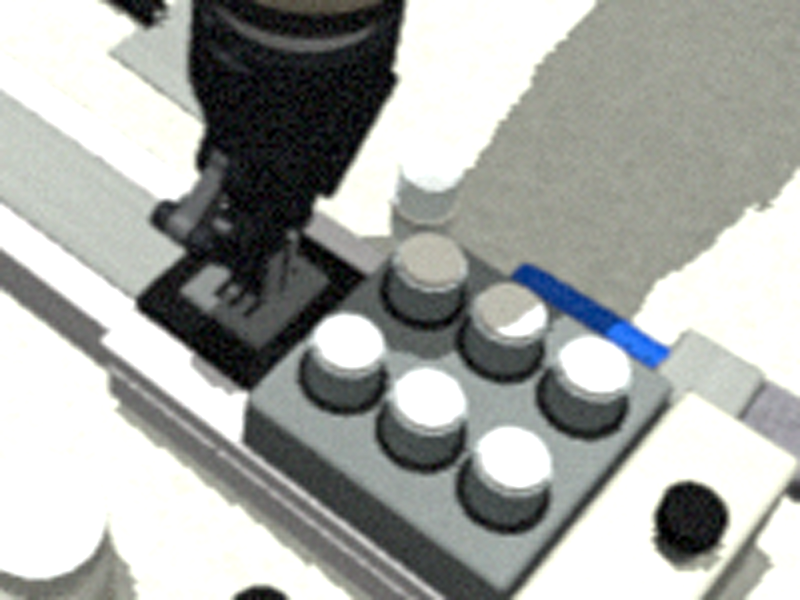

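The carriage has run up to the dock face and the y force jumped to -11.5 N, so it is on the end stop with the key down. I'll hold briefly, then lift straight up.

Request:
{"method": "apply_moves", "body": {
  "moves": [
    {"x": 0.0,"y": 0.0,"z": 0.0,"wx": 0.0,"wy": 0.0,"wz": 0.0,"gripper": 0.0},
    {"x": 0.0,"y": 0.0,"z": 0.0,"wx": 0.0,"wy": 0.0,"wz": 0.0,"gripper": 0.0},
    {"x": 0.0,"y": 0.0,"z": 0.3,"wx": 0.0,"wy": 0.0,"wz": 0.0,"gripper": 0.0},
    {"x": 0.0,"y": 0.0,"z": 0.3,"wx": 0.0,"wy": 0.0,"wz": 0.0,"gripper": 0.0},
    {"x": 0.0,"y": 0.0,"z": 0.3,"wx": 0.0,"wy": 0.0,"wz": 0.0,"gripper": 0.0},
    {"x": 0.0,"y": 0.0,"z": 0.4,"wx": 0.0,"wy": 0.0,"wz": 0.0,"gripper": 0.0},
    {"x": 0.0,"y": 0.0,"z": 1.0,"wx": 0.0,"wy": 0.0,"wz": 0.0,"gripper": 0.0},
    {"x": 0.0,"y": 0.0,"z": 2.0,"wx": 0.0,"wy": 0.0,"wz": 0.0,"gripper": 0.0},
    {"x": 0.0,"y": 0.0,"z": 3.0,"wx": 0.0,"wy": 0.0,"wz": 0.0,"gripper": 0.0},
    {"x": 0.0,"y": 0.0,"z": 3.0,"wx": 0.0,"wy": 0.0,"wz": 0.0,"gripper": 0.0},
    {"x": 0.0,"y": 0.0,"z": 3.0,"wx": 0.0,"wy": 0.0,"wz": 0.0,"gripper": 0.0},
    {"x": 0.0,"y": 0.0,"z": 0.0,"wx": 0.0,"wy": 0.0,"wz": 0.0,"gripper": 0.0},
    {"x": 0.0,"y": 0.0,"z": 0.0,"wx": 0.0,"wy": 0.0,"wz": 0.0,"gripper": 0.0}
  ]
}}

```text
time: 8.57
eef_pos: [0.5587, 0.1336, 0.1989]
tool_rot: [0.001, 0.654, 0.756, 0.001]
force: [-0.0, 0.6, -0.5]
gripper_width: 0.0001
grasp_force: 0.0
```

```bash
python3 - <<'E'
from h import *
a=bot.grab_frame("scene")[:,:,::-1]
cv2.imwrite("pics/c6.png",np.clip(cv2.resize(a[170:395,200:500],(800,600),interpolation=2).astype(float)*1.5,0,255).astype('uint8'))
E
```

```text
(no output)
```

View pics/c6.png

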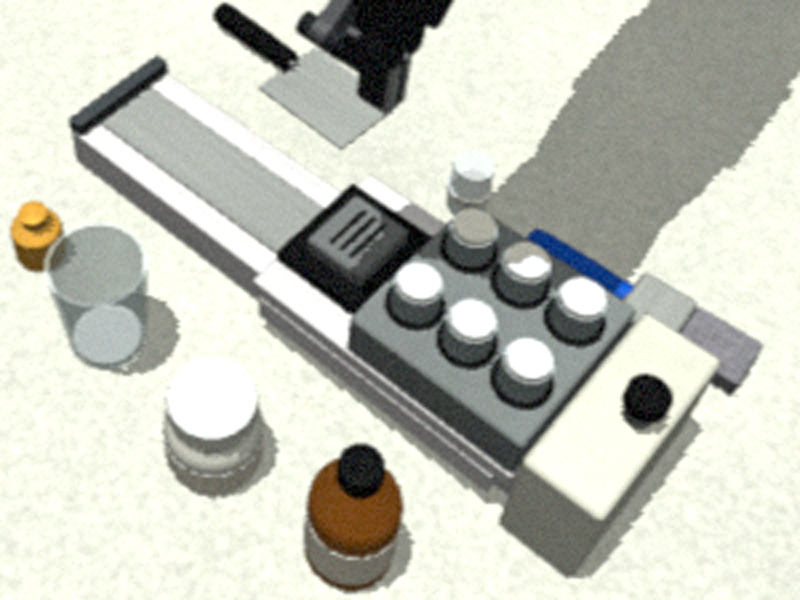

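The carriage rests against the dock (contact near crop (515,465)). The key is back up at (357,235), the loose things are undisturbed, and the arm is clear. I'll hand the job in.

```bash
python3 -c "
from cell import bot
print(bot.close_job())"
```

```text
the job is handed in; nothing more can be done
None
```

I slid the carriage to the docking block's stop with the key held down and let the key spring back up; the last picture shows the arm clear and nothing else moved, and the job is handed in with no verdict returned.

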